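Press the bearing cartridge into the covered bearing block

ROBOT

A 6-joint arm with a two-finger parallel gripper is mounted at the origin on a cart in front of the work surface, level with it; the furniture and walls round the work are solid. World frame = base frame: x ahead of the robot, y to its left, z up, the work surface at z = 0. Lengths are in mm, angles in degrees, forces in N, time in s.
With the tool pointing down it reaches from about 275 to 825 mm from the base axis. Payload 5.2 kg.
Tool frame: the origin (TCP) lies midway between the tips of the shut fingers; the grasp point (between the pads) lies 19 mm behind it (r.pinch_z is the distance from the TCP to the grasp point, in mm); z points along the fingers, y is the direction in which the jaws open and shut (so a half turn about z gives the same grasp; the last joint's range is limited). The gripper opens to 93 mm and grips with 3 to 60 N. Pads are 15 mm wide; open, the fingers measure 128 mm over their backs; the gripper's body (75 mm by 188 mm) begins 65 mm behind the grasp point.
Start: joints at [-76.708, 14.817, 87.949, -0, 77.235, -11.62], TCP at [231.696, -498.82, 218.653] pointing down, gripper open.
Joint ranges: [-179.93, 179.93], [-52.35, 119.4], [10.71, 147.94], [-69.91, 249.91], [12.55, 155.21], [-178.61, 178.61]. Speed limits (degrees/s): [147.25, 147.25, 180, 180, 180, 180].

INTERFACE

Orientations are given as [roll, pitch, yaw] about the fixed x, y, z axes, in that order (R = Rz(yaw) Ry(pitch) Rx(roll)).
In Python, from cell import r gives the robot as it stands.
- The arm moves only by the tool arm_command, never from a script. Its argument "increments" is one flat list of numbers, 7 for each row, row after row: the shift along the tool's x, y, z in m, then the turn, a rotation vector about the tool's x, y, z in rad, then the finger opening in m, from 0 to 0.093. In form: [x, y, z, ax, ay, az, jaw, x, y, z, ax, ay, az, jaw, ...]. A call has 1 to 8 rows; each row is the pose to reach, as a shift and turn from the pose commanded when the call began, along the tool's axes at that moment; what a row does not reach only later rows make up. A row lasts 1/10 s, in which the tool goes at most 50 mm and 8.59 degrees, less where a joint would pass 70% of its speed; a pose out of reach is approached as far as the arm can. A call with a gripper value outside its range is refused whole. The fingers move at their own pace and stop on an object; "grip_force" is the grip in N (left out, the last holds). Time passes only in rows, so rows that repeat a pose let the fingers close. It gives the time, the measured TCP pose, the force and the opening at its end, in the units of the state.
- r.observe(): the state, without advancing time (a new reading comes with each control period).
- r.read_camera(name): name is "scene" or "top"; returns (picture, depth): 384x512x3 uint8, red, green, blue; 384x512 float32, mm along the optical axis (not along the pixel's ray), 0 where there is no reading.
- r.camera_model(name): a dict with "intrinsics" (3x3 intrinsics, pixels), "k1" (the pictures are not rectified: a ray, as slopes to the right and down, at radius r is drawn at 1 + k1 r^2 times it, then the intrinsics apply), "R" (3x3) and "t" (3): a world point X has camera coordinates R X + t. Camera axes: x right, y down, z forward; pixel columns grow to the right and rows downward; lengths in mm; the calibration is good to about 2 mm. A picture is of the moment at which its call begins. camera_model takes no time and is no camera call.
- r.sign_off(): hands the job in, once; it reports no verdict.
The state is a dict: "t": time; "joint_positions": joint angles; "qvel": joint speeds; "tau": joint torques, N m; "tcp_pos": TCP position; "tcp_rot": TCP orientation; "wrist_force": force on the tool from outside, world axes, zero at the start; "ft_torque": the same for the moment, N m; "finger_gap": opening from 0.0 (shut) to 1.0 (fully open).
Only numpy, scipy, OpenCV 4.12 (cv2) and the standard library are available. Lean on these libraries where they do the work, as an engineer would, in place of code of your own. Each camera call takes 0.05 s, during which the arm holds its last target. There are 200 camera calls.

TASK

Slide the orange thumb latch on the grey bearing block sideways so that its black dust cover springs open, then stand the brass and steel bearing cartridge upright in the bore, brass end down. Press it down steadily until its flange sits fully home on the block, stop as soon as you feel it shoulder instead of forcing it, and let go; leave the tray of inserts and the white oil bottle standing where they are.

Things in the scene. Friction and masses are not known exactly. Their poses are not given: they have to be found in the camera images.
- bearing_block: fixed grey block, 160 (x) x 130 (y) x 50 mm high; origin at the centre of its underside, z up. Its x axis runs from the latch edge to the hinge edge (away from the robot at yaw 0), y along the latch's slide; block offsets below are in this frame. Its blind bore opens in the top face at x = +20 mm, y = 0. Hinge knuckles at x = +70 mm rise 11 mm above the top face
- bore (a point): centre of the bore's mouth, in the block's top face (50 mm above the table); axes as the block's, z up out of the bore. Bore 57 mm in diameter, 36 mm deep, mouth chamfered by 4 mm
- seal (a joint): how far (m) the black seal ring inside the bore has been pushed down: 0 = its top face is 8 mm below the mouth (starts at 0 to 0.004), 0.016 = just where a fully home cartridge leaves it. Slides only under about 9 N, stays where it is left. The cartridge's foot first rests on it, then must push it down
- latch_knob (a point): top centre of the orange thumb latch's knob: 18 (x) x 16 (y) mm, standing from 4 to 25 mm above the block's top face, at block x = -60 mm; the surroundings of the knob on both y sides are bare block face. Block y axis is its slide direction. A bolt on it reaches 24 mm to +x, over the cover's tongue
- latch (a joint): thumb latch position (m): starts at 0 to 0.003 (cover held shut), slides toward the block's +y to 0.024; the cover comes free beyond about 0.017. Takes about 3 N and stays where it is left
- cover (a joint): opening angle (rad) of the black dust cover, a 94 (x) x 104 (y) x 6 mm plate lying on the block's top: 0 shut, 2.3 fully open. Hinged at the block's far (+x) edge at x = +70 mm; once the latch is clear it swings up and back by its own spring, in about 2 to 3 s, and stays open leaning back clear of the bore
- cover_front (a point): middle of the cover's front edge, 100 mm from its hinge
- cartridge: loose bearing cartridge standing on the table, origin at the centre of its foot, z up its axis, about 0.2 kg: brass barrel 54 mm in diameter from 0 to 24 mm (foot chamfered 2 mm), steel flange 66 mm across from 24 to 30 mm, steel hub 40 mm in diameter from 30 to 60 mm, flat closed top. Grip the hub; press on its top. Home when the flange lies on the block's top face (foot 24 mm below the mouth)
- insert_tray: bystander: small black tray of brass inserts, 62 x 90 x 22 mm, origin at its underside
- silicone_oil: bystander: white dosing bottle with orange tip, 38 mm in diameter, 105 mm high, origin at its underside

How it is judged (in metres and radians):
On the way, in this order (a step that is already met when the one before it is completed fails the run):
1. the latch is slid aside and the cover has sprung open (value of joint latch above 0.014 m and value of joint cover above 1.9 rad), for 0.2 s.
2. the cartridge stands upright, started in the bore but not yet home (horizontal distance between cartridge and bore below 0.005 m and angle between cartridge's own z axis and vertical below 0.15 rad and z of cartridge in the frame of bore between -0.02 and -0.003 m), for 0.2 s.
3. the cartridge is pressed home (z of cartridge in the frame of bore below -0.0222 m), for 0.1 s.
At the end, for the whole second after the job is handed in: the cartridge stands square (within 0.04 rad) in the bore, brass end down and at rest, its flange within 1.8 mm of the block's top face, with the cover standing open (beyond 1.9 rad) (z of cartridge in the frame of bore below -0.0222 m and horizontal distance between cartridge and bore below 0.004 m and angle between the z axis of cartridge and the z axis of bearing_block, either way round below 0.04 rad and angle between cartridge's own z axis and vertical below 0.5 rad and value of joint cover above 1.9 rad and linear speed of cartridge below 0.01 m/s); the robot touches nothing.
It fails at once if the cartridge is forced: it bears on the block with more than 60 N (contact force between cartridge and bearing_block above 60 N).
It fails at once if the tray or the oil bottle is moved by more than 30 mm, or the bottle is tipped over (distance of any of insert_tray, silicone_oil from where it was at the start of the episode above 0.03 m or angle between silicone_oil's own z axis and vertical above 0.6 rad).
It also fails if it takes over 64 s, if anything falls off the work surface, if the arm or the gripper's body presses on something with over 40 N, if the wrist force passes 120 N, or if a joint passes its speed limit or range.

## Working session

There is one attempt and no reset: what is moved stays moved. The work goes in short steps, Python scripts to look and compute and a tool call to move; the robot and the scene stay as the last step left them, time stands still between calls to the robot, and variables do not carry over. Pictures are saved under pics/ and viewed, about 8 in all and at most 12, crops included, and the job is handed in when it is done.

Besides the shell and the picture viewer there is one more tool, called after "Call:" as name(argument=value, ...), one argument or row to a line, values as JSON. arm_command: Moves the arm, as the interface text tells. Its arguments: {"type":"object","properties":{"increments":{"type":"array"},"grip_force":{"type":"number"}},"required":["increments"]}

```bash
mkdir -p pics; cat > h.py <<'E'
import numpy as np, cv2
from cell import r
def snap(n,f):
    p,d=r.read_camera(n); np.savez('pics/'+f+'.npz',p=p,d=d); cv2.imwrite('pics/'+f+'.png',p[:,:,::-1]); return p,d
def cloud(n,d):
    m=r.camera_model(n);K=np.array(m['intrinsics']);k=m['k1'];h,w=d.shape
    u,v=np.meshgrid(np.arange(w),np.arange(h))
    x=(u-K[0,2])/K[0,0];y=(v-K[1,2])/K[1,1];a,b=x.copy(),y.copy()
    for _ in range(20):
        s=1+k*(a*a+b*b);a=x/s;b=y/s
    P=np.stack([a*d,b*d,d],-1)
    W=(P-np.array(m['t']))@np.array(m['R']); W[d==0]=np.nan
    return W
E
python3 - <<'E'
from h import *
a,d=snap('scene','s0');b,e=snap('top','t0')
for n in('scene','top'):
    m=r.camera_model(n);print(n,-np.array(m['R']).T@m['t'],np.array(m['R'])[2])
cv2.imwrite('pics/both0.png',cv2.resize(np.vstack([a,b])[:,:,::-1],(450,675))) if 0 else cv2.imwrite('pics/both0.png',cv2.resize(np.hstack([a,b])[:,:,::-1],(800,300),interpolation=cv2.INTER_AREA))
print(r.observe())
E
```

```text
scene [ 183.83793333 -820.83751651  454.91732326] [ 0.40249969  0.81854319 -0.40985491]
top [ 490.06827021 -104.12564935  937.46019388] [ 0.08024197  0.01379358 -0.99667997]
{'t': 0.1, 'joint_positions': array([-7.67078816e+01,  1.48531979e+01,  8.80022363e+01,  1.76874191e-04,
        7.72340870e+01, -1.16189220e+01]), 'qvel': array([-0.02940791, -0.13048332, -0.15139705, -0.03260016,  0.08170226,
        0.0135572 ]), 'tau': array([ 2.00889968e-03, -4.38213444e+01, -2.84641939e+01,  7.21049798e-02,
        3.63683933e-02, -5.27725661e-05]), 'tcp_pos': array([ 231.5843911 , -498.35299085,  217.93655378]), 'tcp_rot': array([-1.79912348e+02, -1.81986060e-02,  2.49109873e+01]), 'wrist_force': array([ 0.01323917, -0.94712157,  0.40875767]), 'ft_torque': array([ 0.01397313,  0.05501396, -0.02948383]), 'finger_gap': 0.9984138718246465}
```

View pics/t0.png

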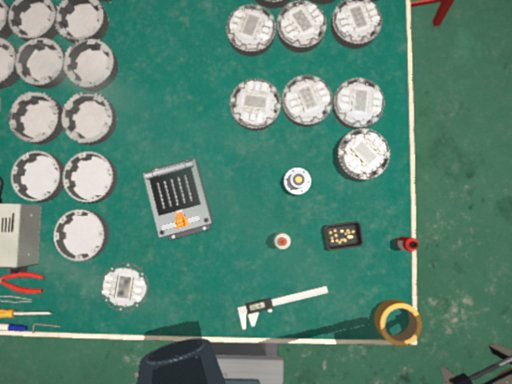

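View pics/s0.png

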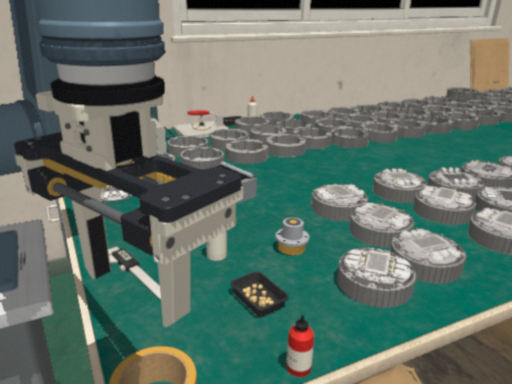

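Top view: block at about (178,198) with its orange latch at (181,219), cartridge at (297,181), bottle at (282,241), tray at (342,236). The scene view shows the cartridge upright, hub up, at (292,237).

```bash
python3 - <<'E'
from h import *
z=np.load('pics/t0.npz');p,d=z['p'],z['d'];W=cloud('top',d)
def q(m,name):
    X=W[m];X=X[~np.isnan(X).any(1)];print(name,len(X),X.mean(0).round(1),X.min(0).round(0),X.max(0).round(0));return X
def box(c,r_,w):
    m=np.zeros(d.shape,bool);m[r_-w:r_+w,c-w:c+w]=1;return m
Z=W[:,:,2]
print('table',np.nanmedian(Z[300:310,180:220]))
B=box(178,198,50)
X=q(B&(Z>42)&(Z<54),'face');
m=(B&(Z>35)&(Z<60)).astype(np.uint8)
X=q(m>0,'top')
rc=cv2.minAreaRect(X[:,:2].astype(np.float32));print(rc)
hsv=cv2.cvtColor(p,cv2.COLOR_RGB2HSV);O=(hsv[:,:,0]<20)&(hsv[:,:,1]>180)&(hsv[:,:,2]>150)&B
X=q(O,'orange');q(O&(Z>66),'knob');q(B&(Z>66),'knobZ')
C=box(297,181,22)
X=q(C&(Z>50),'hubtop');print(cv2.minEnclosingCircle(X[:,:2].astype(np.float32)))
X=q(C&(Z>22)&(Z<45),'flange');print(cv2.minEnclosingCircle(X[:,:2].astype(np.float32)))
q(box(282,241,14)&(Z>50),'bottle');q(box(342,236,25)&(Z>8),'tray')
cv2.imwrite('pics/crop.png',cv2.resize(p[140:260,130:250,::-1],(600,600),interpolation=cv2.INTER_CUBIC))
E
```

```text
table 0.3675668142588942
face 1543 [518.5  91.9  50. ] [447.  18.  42.] [636. 185.  54.]
top 3432 [540.1  99.2  53.6] [447.  18.  35.] [636. 185.  60.]
((542.0516967773438, 101.87071228027344), (160.64027404785156, 131.50323486328125), 16.04329490661621)
orange 73 [489.   87.7  66.1] [474.  77.  53.] [505. 100.  78.]
knob 36 [483.7  85.8  73.6] [475.  78.  67.] [493.  97.  78.]
knobZ 58 [483.8  86.4  74.2] [475.  78.  67.] [493.  97.  78.]
hubtop 222 [ 589.  -189.2   59.7] [ 571. -208.   51.] [ 609. -170.   64.]
((589.6387939453125, -189.5467987060547), 19.886995315551758)
flange 331 [ 587.2 -187.7   29.9] [ 558. -221.   25.] [ 621. -157.   45.]
((589.4833984375, -189.52151489257812), 32.79749298095703)
bottle 214 [ 445.1 -151.    79.1] [ 427. -170.   51.] [ 462. -133.  105.]
tray 367 [ 455.3 -308.9   17.4] [ 421. -350.    8.] [ 492. -259.   26.]
```

View pics/crop.png

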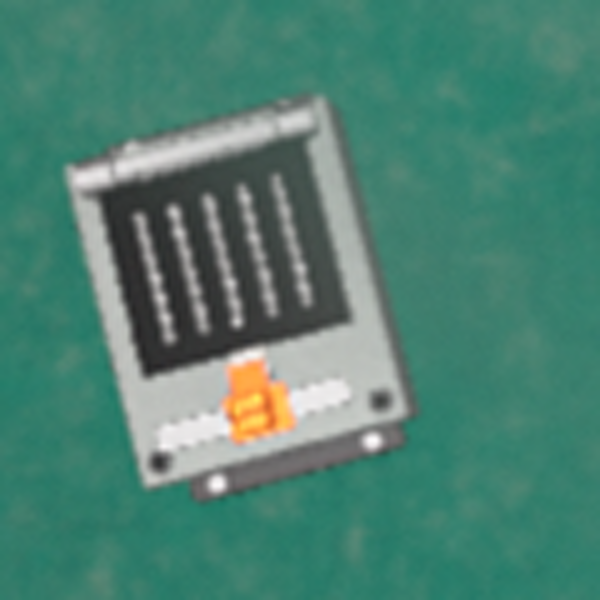

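Block yaw is 16° and its centre is (542,102). The bore should then be at (561,107). The knob was seen at (484,86), against (484,85) predicted. All sizes and heights match. Moving above the latch.

Call:
arm_command(
  increments=[0.04,-0.036,0,0,0,0.05,0.06,0.077,-0.069,0,0,0,0.155,0.06,0.114,-0.102,0,0,0,0.155,0.06,0.151,-0.135,0,0,0,0.155,0.06,0.188,-0.168,0,0,0,0.155,0.06,0.225,-0.201,0,0,0,0.155,0.06,0.262,-0.234,0,0,0,0.155,0.06,0.295,-0.265,0,0,0,0.155,0.06],
)

```text
t: 0.9
tcp_pos: [387.9, -132.0, 218.6]
tcp_rot: [-180.0, -0.0, 16.0]
wrist_force: [0.3, -0.4, -0.1]
finger_gap: 0.646
```

```bash
cat >> h.py <<'E'
def to(x,y,z,yaw):
    o=r.observe();p=np.array(o['tcp_pos']);w=np.radians(o['tcp_rot'][2]);D=np.array([x,y,z])-p
    c,s=np.cos(w),np.sin(w)
    e=(yaw-np.degrees(w)+180)%360-180
    print('t',round(o['t'],2),'tcp',p.round(1),np.round(o['tcp_rot'],2),'gap',round(o['finger_gap']*93,1),'F',np.round(o['wrist_force'],1))
    print('move mm',np.round([c*D[0]+s*D[1],s*D[0]-c*D[1],-D[2]],1),'az rad',round(-np.radians(e),4))
E
python3 -c "
from h import *
to(481.3,85.2,120,16)"
```

```text
t 0.9 tcp [ 387.9 -132.   218.6] [-1.800e+02 -1.000e-02  1.602e+01] gap 60.0 F [ 0.3 -0.4 -0.1]
move mm [ 149.8 -183.    98.6] az rad 0.0004
```

Call:
arm_command(
  increments=[0.03,-0.036,0.01,0,0,0,0.05,0.06,-0.073,0.03,0,0,0,0.05,0.09,-0.11,0.05,0,0,0,0.05,0.12,-0.147,0.07,0,0,0,0.05,0.15,-0.183,0.09,0,0,0,0.05,0.15,-0.183,0.098,0,0,0,0.05,0.15,-0.183,0.098,0,0,0,0.05,0.15,-0.183,0.098,0,0,0,0.05],
)

```text
t: 1.7
tcp_pos: [480.8, 82.4, 120.6]
tcp_rot: [180.0, 0.1, 16.0]
wrist_force: [0.6, -0.3, 1.0]
finger_gap: 0.537
```

```bash
python3 -c "
from h import *
to(481.3,85.2,58,16)
a,_=snap('scene','s1');b,_=snap('top','t1')
cv2.imwrite('pics/b1.png',np.hstack([cv2.resize(a[40:240,60:260,::-1],(400,400)),cv2.resize(b[120:280,100:260,::-1],(400,400))]))"
```

```text
t 1.7 tcp [480.8  82.4 120.6] [1.7999e+02 7.0000e-02 1.6040e+01] gap 50.0 F [ 0.6 -0.3  1. ]
move mm [ 1.3 -2.6 62.6] az rad 0.0006
```

View pics/b1.png

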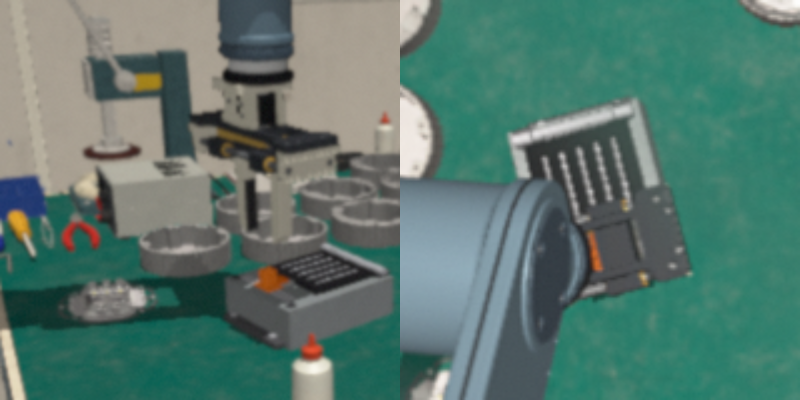

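The gripper stands above the block with its fingers along the slide direction and the knob under them (left half, 270,278). Next: descend astride, grip softly, slide 20 mm.

Call:
arm_command(
  increments=[0.001,-0.0025,0.02,0,0,0,0.05,0.001,-0.0025,0.042,0,0,0,0.05,0.001,-0.0025,0.056,0,0,0,0.05,0.001,-0.0025,0.062,0,0,0,0.05,0.001,-0.0025,0.062,0,0,0,0.03,0.001,-0.0025,0.062,0,0,0,0.01,0.001,-0.0025,0.062,0,0,0,0.01,0.001,-0.0025,0.062,0,0,0,0.01],
  grip_force=12,
)

```text
t: 2.6
tcp_pos: [482.1, 85.7, 59.4]
tcp_rot: [180.0, -0.1, 16.0]
wrist_force: [-0.0, 0.1, -0.7]
finger_gap: 0.245
```

```bash
python3 -c "
from h import *
to(481.3,85.2,58,16)"
```

```text
t 2.6 tcp [482.1  85.7  59.4] [ 1.7997e+02 -8.0000e-02  1.6030e+01] gap 22.8 F [-0.   0.1 -0.7]
move mm [-0.9  0.2  1.4] az rad 0.0005
```

Call:
arm_command(
  increments=[0,0,0,0,0,0,0.005,0,0,0,0,0,0,0.005,0,-0.004,0,0,0,0,0.005,0,-0.009,0,0,0,0,0.005,0,-0.014,0,0,0,0,0.005,0,-0.018,0,0,0,0,0.005,0,-0.021,0,0,0,0,0.005,0,-0.021,0,0,0,0,0.005],
)

```text
t: 3.4
tcp_pos: [476.1, 106.2, 59.3]
tcp_rot: [180.0, -0.1, 16.1]
wrist_force: [-0.7, 0.7, 6.1]
finger_gap: 0.17
```

```bash
python3 -c "
from h import *
to(475.5,105.4,58,16)"
```

```text
t 3.4 tcp [476.1 106.2  59.3] [ 1.7996e+02 -6.0000e-02  1.6070e+01] gap 15.8 F [-0.7  0.7  6.1]
move mm [-0.8  0.6  1.3] az rad 0.0012
```

Gap 15.8 mm, so the knob is held; the latch is at about 22 mm. Release, back off and up, then look.

Call:
arm_command(
  increments=[0,0,0,0,0,0,0.05,0,0,0,0,0,0,0.05,0,0,0,0,0,0,0.05,-0.005,0,-0.03,0,0,0,0.08,-0.02,0.01,-0.07,0,0,0,0.09,-0.02,0.05,-0.1,0,0,0,0.09,-0.02,0.09,-0.12,0,0,0,0.09,0,0.13,-0.13,0,0,0,0.09],
)

```text
t: 4.2
tcp_pos: [511.4, -20.4, 191.1]
tcp_rot: [179.9, -0.1, 16.0]
wrist_force: [0.5, 0.8, 0.1]
finger_gap: 0.809
```

```bash
python3 -c "
from h import *
to(589.5,-189.5,120,16)"
```

```text
t 4.2 tcp [511.4 -20.4 191.1] [ 1.7991e+02 -1.1000e-01  1.6050e+01] gap 75.2 F [0.5 0.8 0.1]
move mm [ 28.3 184.1  71.1] az rad 0.0009
```

Call:
arm_command(
  increments=[0.006,0.04,0.005,0,0,0,0.09,0.012,0.08,0.02,0,0,0,0.09,0.018,0.12,0.04,0,0,0,0.09,0.024,0.16,0.06,0,0,0,0.09,0.028,0.184,0.068,0,0,0,0.09,0.028,0.184,0.07,0,0,0,0.09,0.028,0.184,0.07,0,0,0,0.09,0.028,0.184,0.07,0,0,0,0.09],
)

```text
t: 5.0
tcp_pos: [589.0, -187.0, 118.9]
tcp_rot: [-180.0, 0.0, 16.1]
wrist_force: [0.7, 1.5, 0.0]
finger_gap: 0.968
```

```bash
python3 -c "
from h import *
to(589.5,-189.5,33,16)
p,d=snap('top','t2');a,_=snap('scene','s2')
cv2.imwrite('pics/b2.png',np.hstack([cv2.resize(a[100:300,180:380,::-1],(400,400)),cv2.resize(p[120:260,110:250,::-1],(400,400))]))
W=cloud('top',d);X=W.reshape(-1,3)
c,s=np.cos(np.radians(16.04)),np.sin(np.radians(16.04))
L=np.stack([(X[:,0]-542.05)*c+(X[:,1]-101.87)*s,-(X[:,0]-542.05)*s+(X[:,1]-101.87)*c,X[:,2]],1)
m=(abs(L[:,0]-20)<34)&(abs(L[:,1])<34)&(L[:,2]<46)&(L[:,2]>5)
print('bore px',m.sum(),L[m].mean(0).round(1),np.median(L[m][:,2]))
m2=(abs(L[:,0]-20)<34)&(abs(L[:,1])<34)
print(m2.sum(),np.histogram(L[m2][:,2],bins=[0,10,20,30,38,40,42,44,46,48,50,52,60,200]))
print(cv2.minEnclosingCircle(L[m][:,:2].astype(np.float32)),cv2.fitEllipse(L[m][:,:2].astype(np.float32)))
print('cover',np.nanmax(L[(abs(L[:,0]-120)<40)&(abs(L[:,1])<50)][:,2]))
"
```

```text
t 5.0 tcp [ 589.  -187.   118.9] [-1.7996e+02  1.0000e-02  1.6070e+01] gap 90.0 F [0.7 1.5 0. ]
move mm [-0.2  2.6 85.9] az rad 0.0012
bore px 464 [21.   2.  38.9] 38.39731093339657
789 (array([  0,   0,   0, 184, 171,  61,  16,  32,  82, 141,  85,  17,   0]), array([  0,  10,  20,  30,  38,  40,  42,  44,  46,  48,  50,  52,  60,
       200]))
((19.13163948059082, 1.8563883304595947), 32.387908935546875) ((20.878501892089844, 1.8200269937515259), (48.38172149658203, 49.13153839111328), 34.990718841552734)
cover 143.37861968954337
```

View pics/b2.png

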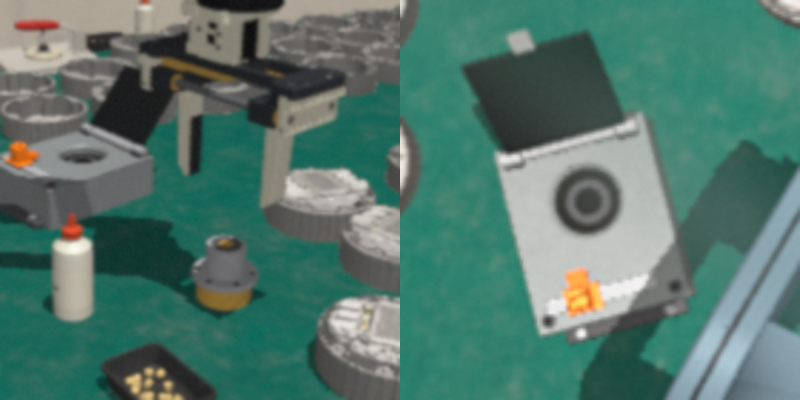

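The cover stands open, leaning back (crop right, 545,90). The bore and seal ring are at (587,200) and the cartridge stands upright under the gripper. Lowering to grasp the hub.

Call:
arm_command(
  increments=[0,0.0025,0.03,0,0,0,0.09,0,0.0025,0.06,0,0,0,0.09,0,0.0025,0.078,0,0,0,0.08,0,0.0025,0.085,0,0,0,0.07,0,0.0025,0.085,0,0,0,0.06,0,0.0025,0.085,0,0,0,0.045,0,0.0025,0.085,0,0,0,0.03,0,0.0025,0.085,0,0,0,0.03],
  grip_force=35,
)

```text
t: 5.9
tcp_pos: [590.8, -190.8, 34.9]
tcp_rot: [179.9, -0.1, 16.0]
wrist_force: [-0.5, 1.2, 1.2]
finger_gap: 0.502
```

Call:
arm_command(
  increments=[0,0,0,0,0,0,0.03,0,0,0,0,0,0,0.03,0,0,0,0,0,0,0.03],
)

```text
t: 6.2
tcp_pos: [590.3, -190.3, 34.5]
tcp_rot: [180.0, -0.0, 16.0]
wrist_force: [-1.0, 1.9, 5.2]
finger_gap: 0.429
```

```bash
python3 -c "
from h import *
to(561.3,107.4,150,16)
z=np.load('pics/t2.npz');p,d=z['p'],z['d']
m=r.camera_model('top');K=np.array(m['intrinsics']);R=np.array(m['R']);C=-R.T@np.array(m['t'])
W=cloud('top',np.ones_like(d)*1000.);D=W-C;Q=C+D*((50-C[2])/D[:,:,2])[...,None]
c,s=np.cos(np.radians(16.04)),np.sin(np.radians(16.04))
lx=(Q[...,0]-542.05)*c+(Q[...,1]-101.87)*s; ly=-(Q[...,0]-542.05)*s+(Q[...,1]-101.87)*c
# resample to block frame by inverse map, 0.5mm/px
from scipy.interpolate import griddata
g=cv2.cvtColor(p,cv2.COLOR_RGB2GRAY).astype(float)
sel=(abs(lx)<110)&(abs(ly)<100)
X,Y=np.meshgrid(np.arange(-85,90,.5),np.arange(-75,75.5,.5))
G=griddata((lx[sel],ly[sel]),g[sel],(X,Y),method='linear')
np.save('pics/G.npy',G)
n=[]
w=(abs(X-20)<38)&(abs(Y)<38)
for th in(90,105,120):
    M=((G<th)&w).astype(np.uint8);k,l,st,ce=cv2.connectedComponentsWithStats(M);i=1+st[1:,4].argmax()
    cs=max(cv2.findContours((l==i).astype(np.uint8),0,1)[0],key=len)
    e=cv2.fitEllipse(cs);print(th,e[0][0]*.5-85,e[0][1]*.5-75,np.array(e[1])*.5)
cv2.imwrite('pics/G.png',cv2.resize(G.astype(np.uint8),None,fx=2,fy=2))
"
```

```text
t 6.2 tcp [ 590.3 -190.3   34.5] [ 1.7999e+02 -5.0000e-02  1.6030e+01] gap 39.9 F [-1.   1.9  5.2]
move mm [  54.3 -294.1 -115.5] az rad 0.0005
90 18.90215301513672 -0.949249267578125 [51.81609726 52.6573143 ]
105 19.035308837890625 -1.136810302734375 [53.74277496 54.42512894]
120 19.176223754882812 -1.2520523071289062 [55.36255646 56.05792236]
```

View pics/G.png

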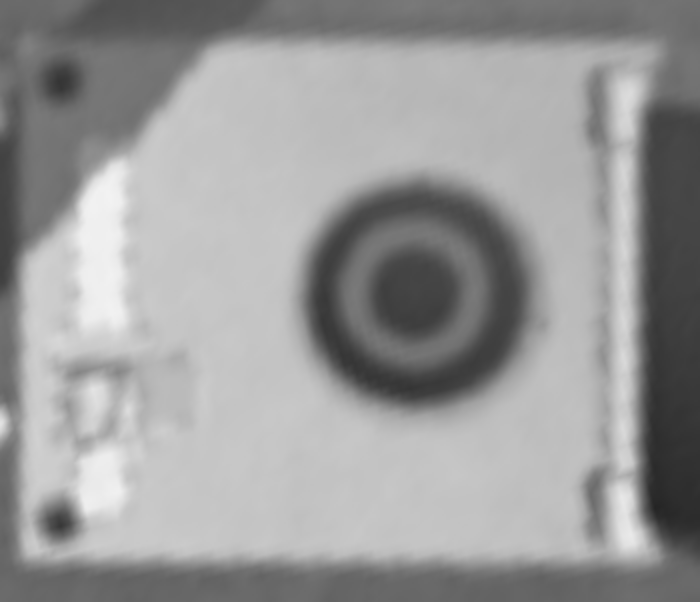

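Hub gripped (39.9 mm, 40 expected). The rectified view puts the bore at block (19.8,-0.3) after parallax correction. Lift and carry to (561.8,106.6).

Call:
arm_command(
  increments=[0,0,-0.02,0,0,0,0.03,0,0,-0.05,0,0,0,0.03,0.005,-0.02,-0.08,0,0,0,0.03,0.012,-0.06,-0.1,0,0,0,0.03,0.02,-0.1,-0.1,0,0,0,0.03,0.028,-0.14,-0.1,0,0,0,0.03,0.035,-0.18,-0.1,0,0,0,0.03,0.042,-0.22,-0.1,0,0,0,0.03],
)

```text
t: 7.0
tcp_pos: [569.0, 33.8, 133.2]
tcp_rot: [180.0, 0.0, 16.0]
wrist_force: [1.1, 0.6, -2.6]
finger_gap: 0.423
```

```bash
python3 -c "
from h import *
to(561.8,106.6,100,16)"
```

```text
t 7.0 tcp [569.   33.8 133.2] [1.800e+02 3.000e-02 1.601e+01] gap 39.4 F [ 1.1  0.6 -2.6]
move mm [ 13.1 -71.9  33.2] az rad 0.0002
```

Call:
arm_command(
  increments=[0.006,-0.035,0,0,0,0,0.03,0.013,-0.06,0.01,0,0,0,0.03,0.013,-0.071,0.025,0,0,0,0.03,0.013,-0.071,0.033,0,0,0,0.03,0.013,-0.071,0.033,0,0,0,0.03,0.013,-0.071,0.033,0,0,0,0.03,0.013,-0.071,0.033,0,0,0,0.03],
)

```text
t: 7.7
tcp_pos: [563.3, 103.3, 101.3]
tcp_rot: [180.0, -0.1, 15.9]
wrist_force: [0.3, 0.0, -1.7]
finger_gap: 0.424
```

```bash
python3 -c "
from h import *
to(561.8,106.6,84.5,16)
a,d=snap('scene','s3');W=cloud('scene',d)
cv2.imwrite('pics/b3.png',cv2.resize(a[80:240,60:273,::-1],(798,600)))
"
```

```text
t 7.7 tcp [563.3 103.3 101.3] [ 1.7997e+02 -6.0000e-02  1.5950e+01] gap 39.4 F [ 0.3  0.  -1.7]
move mm [-0.6 -3.6 16.8] az rad -0.0009
```

View pics/b3.png

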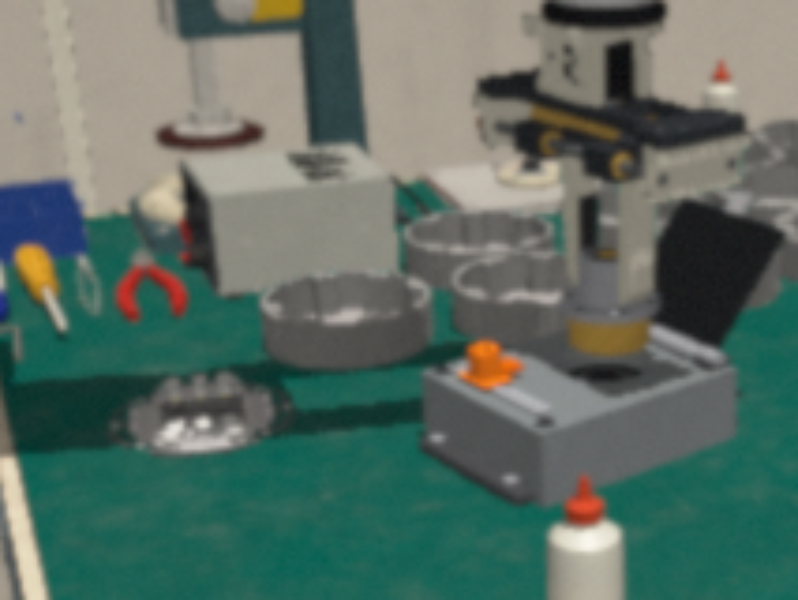

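The cartridge hangs upright above the bore mouth (610,330 over 605,372). Fine alignment, then down to just above the mouth.

Call:
arm_command(
  increments=[-0.0005,-0.002,0.004,0,0,0,0.03,-0.0005,-0.0035,0.008,0,0,0,0.03,-0.0005,-0.0035,0.012,0,0,0,0.03,-0.0005,-0.0035,0.014,0,0,0,0.03,-0.0005,-0.0035,0.014,0,0,0,0.03,-0.0005,-0.0035,0.014,0,0,0,0.03],
)

```text
t: 8.35
tcp_pos: [561.1, 107.6, 86.6]
tcp_rot: [-180.0, 0.0, 16.0]
wrist_force: [-0.9, -0.8, -2.7]
finger_gap: 0.423
```

```bash
python3 -c "
from h import *
to(561.8,106.6,84.5,16)
r.read_camera('scene');to(561.8,106.6,84.5,16)"
```

```text
t 8.35 tcp [561.1 107.6  86.6] [-1.800e+02  1.000e-02  1.603e+01] gap 39.4 F [-0.9 -0.8 -2.7]
move mm [0.4 1.2 2.1] az rad 0.0006
t 8.4 tcp [561.2 107.6  86.7] [ 1.800e+02 -1.000e-02  1.603e+01] gap 39.3 F [-0.5  0.9 -2.5]
move mm [0.3 1.1 2.2] az rad 0.0006
```

Call:
arm_command(
  increments=[0.0003,0.0007,0.0015,0,0,0,0.03,0.0003,0.0007,0.003,0,0,0,0.03,0.0003,0.0007,0.0045,0,0,0,0.03,0.0003,0.0007,0.006,0,0,0,0.03,0.0003,0.0007,0.007,0,0,0,0.03,0.0003,0.0007,0.008,0,0,0,0.03,0.0003,0.0007,0.009,0,0,0,0.03,0.0003,0.0007,0.009,0,0,0,0.03],
)

```text
t: 9.2
tcp_pos: [561.5, 107.3, 77.5]
tcp_rot: [-180.0, 0.0, 16.0]
wrist_force: [0.2, 2.9, -2.3]
finger_gap: 0.424
```

```bash
python3 -c "
from h import *
to(561.8,106.6,60.5,16)"
```

```text
t 9.2 tcp [561.5 107.3  77.5] [-179.97    0.     16.03] gap 39.4 F [ 0.2  2.9 -2.3]
move mm [ 0.1  0.7 17. ] az rad 0.0005
```

The foot is about 7 mm into the bore with no contact force. Next 8 mm at 1 mm per row.

Call:
arm_command(
  increments=[0,0,0.001,0,0,0,0.03,0,0,0.002,0,0,0,0.03,0,0,0.003,0,0,0,0.03,0,0,0.004,0,0,0,0.03,0,0,0.005,0,0,0,0.03,0,0,0.006,0,0,0,0.03,0,0,0.007,0,0,0,0.03,0,0,0.008,0,0,0,0.03],
)

```text
t: 10.0
tcp_pos: [561.7, 107.3, 71.0]
tcp_rot: [-180.0, -0.0, 16.0]
wrist_force: [-4.3, 4.4, 9.6]
finger_gap: 0.422
```

Call:
arm_command(
  increments=[0,0,0.001,0,0,0,0.03,0,0,0.002,0,0,0,0.03,0,0,0.003,0,0,0,0.03,0,0,0.004,0,0,0,0.03,0,0,0.005,0,0,0,0.03,0,0,0.006,0,0,0,0.03,0,0,0.007,0,0,0,0.03],
)

```text
t: 10.7
tcp_pos: [561.7, 107.4, 64.2]
tcp_rot: [-180.0, -0.1, 16.0]
wrist_force: [-3.8, 5.3, 12.0]
finger_gap: 0.425
```

Call:
arm_command(
  increments=[0,0,0.0007,0,0,0,0.03,0,0,0.0014,0,0,0,0.03,0,0,0.002,0,0,0,0.03,0,0,0.0025,0,0,0,0.03],
)

```text
t: 11.1
tcp_pos: [561.7, 107.4, 61.7]
tcp_rot: [-180.0, -0.1, 16.0]
wrist_force: [-3.5, 5.5, 11.4]
finger_gap: 0.423
```

Call:
arm_command(
  increments=[0,0,0.0005,0,0,0,0.03,0,0,0.001,0,0,0,0.03],
)

```text
t: 11.3
tcp_pos: [561.7, 107.4, 60.7]
tcp_rot: [-180.0, -0.1, 16.0]
wrist_force: [-5.5, 5.1, 11.0]
finger_gap: 0.422
```

Call:
arm_command(
  increments=[0,0,0.0005,0,0,0,0.03,0,0,0.0005,0,0,0,0.03],
)

```text
t: 11.5
tcp_pos: [561.6, 107.4, 60.5]
tcp_rot: [-180.0, -0.1, 16.0]
wrist_force: [-6.0, 5.0, 13.3]
finger_gap: 0.422
```

Call:
arm_command(
  increments=[0,0,0.0005,0,0,0,0.03,0,0,0.0005,0,0,0,0.03],
)

```text
t: 11.7
tcp_pos: [561.6, 107.4, 60.5]
tcp_rot: [180.0, -0.1, 16.0]
wrist_force: [-7.1, 4.9, 16.5]
finger_gap: 0.422
```

The TCP has stopped at 60.5 mm, the predicted home height, while the force rises, so it has shouldered. Let go, lift clear and check.

Call:
arm_command(
  increments=[0,0,0,0,0,0,0.045,0,0,0,0,0,0,0.06,0,0,0,0,0,0,0.065,0,0,0,0,0,0,0.065,0,0,-0.02,0,0,0,0.065,0,0,-0.06,0,0,0,0.065,0,0,-0.1,0,0,0,0.065,0,0.04,-0.13,0,0,0,0.065],
)

```text
t: 12.5
tcp_pos: [572.3, 71.5, 190.5]
tcp_rot: [-179.9, -0.1, 16.3]
wrist_force: [1.2, -0.1, 0.3]
finger_gap: 0.696
```

Call:
arm_command(
  increments=[-0.01,0.04,0,0,0,0,0.065,-0.03,0.08,0,0,0,0,0.065,-0.05,0.12,0,0,0,0,0.065,-0.08,0.16,0,0,0,0,0.065,-0.1,0.2,0,0,0,0,0.065,-0.1,0.2,0,0,0,0,0.065,-0.1,0.2,0,0,0,0,0.065],
)

```text
t: 13.2
tcp_pos: [531.4, -152.4, 187.8]
tcp_rot: [-180.0, 0.0, 15.9]
wrist_force: [-0.4, 0.9, -0.1]
finger_gap: 0.702
```

```bash
python3 -c "
from h import *
to(561.8,106.6,60.5,16)
a,_=snap('scene','s4');p,d=snap('top','t4')
cv2.imwrite('pics/b4.png',np.hstack([cv2.resize(a[120:240,130:250,::-1],(400,400)),cv2.resize(p[120:260,110:250,::-1],(400,400))]))
W=cloud('top',d);X=W.reshape(-1,3)
c,s=np.cos(np.radians(16.04)),np.sin(np.radians(16.04))
L=np.stack([(X[:,0]-542.05)*c+(X[:,1]-101.87)*s,-(X[:,0]-542.05)*s+(X[:,1]-101.87)*c,X[:,2]],1)
h=(np.hypot(L[:,0]-20,L[:,1])<26)&(L[:,2]>78)
print('hub',h.sum(),L[h].mean(0).round(1),np.median(L[h][:,2]),cv2.minEnclosingCircle(L[h][:,:2].astype(np.float32)))
rr=np.hypot(L[:,0]-20,L[:,1]);f=(rr>24)&(rr<31)&(L[:,2]<70);print('flange z',np.median(L[f][:,2]))
A=np.c_[L[f][:,:2],np.ones(f.sum())];
f2=f&(abs(L[:,2]-np.median(L[f][:,2]))<4);A=np.c_[L[f2][:,:2],np.ones(f2.sum())];print('slope',np.linalg.lstsq(A,L[f2][:,2],rcond=None)[0],f2.sum())
g=(rr>38)&(rr<46)&(abs(L[:,2]-50)<5);print('face z',np.median(L[g][:,2]))
"
```

```text
t 13.2 tcp [ 531.4 -152.4  187.8] [-1.7997e+02  2.0000e-02  1.5860e+01] gap 65.2 F [-0.4  0.9 -0.1]
move mm [ 100.  -240.9  127.3] az rad -0.0025
hub 234 [19.5 -2.4 85.8] 85.77359900312123 ((19.35790252685547, -1.7707611322402954), 19.961389541625977)
flange z 55.62649478593599
slope [4.32575827e-03 5.69348800e-03 5.54880489e+01] 188
face z 49.58017246275171
```

View pics/b4.png

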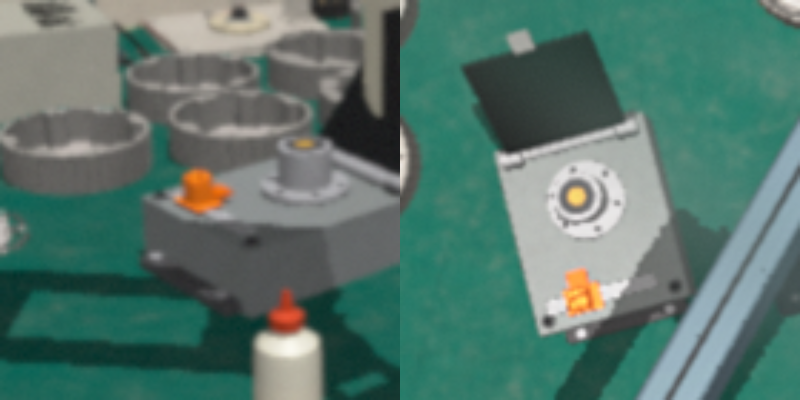

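The flange lies on the block and the cover is open. Flange top is 6.0 mm above the face (6 expected) and hub top 36.2 mm (36 expected). Handing in.

```bash
python3 -c "
from h import *
print(r.sign_off())"
```

```text
the job is handed in; nothing more can be done
None
```

The job is done and handed in at about 13 s of the 64 s allowed; sign-off gives no verdict, so the result rests on my own checks.

**What I did**
- I gripped the latch knob (gap 15.8 mm against 16 mm given) and slid it to about 22 mm. The cover sprang open.
- I picked the cartridge up by its hub (39.9 mm against 40 mm given), stood it in the bore brass end down and pressed it slowly. The seal pushed back with about 10–12 N.
- I stopped at 16.5 N wrist force, when the tool stood still at the predicted home height of 60.5 mm while the force was rising. Then I let go and moved the arm clear.

**Last checks**
- **Seating:** the flange top is 6.0 mm and the hub top 36.2 mm above the block face (6 and 36 expected). The flange slopes by less than 0.01 rad.
- **Cover:** it is open in the last pictures, leaning back. I did not measure its angle.
- **Tray and bottle:** the arm never went near either. I did not re-measure them at the end.
- **Disagreement:** the camera puts the hub 1.8 to 2.4 mm off the bore axis sideways. The barrel has only 1.5 mm of play in the bore and is seated, so I put this down to camera calibration, which is good to about 2 mm.

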